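# Weed out the worn bag clips at the coffee bar

## Task

The dark wooden tray holds the four big wooden peg clips that keep our coffee bags shut, and some of their springs have gone weak, which you can only tell by squeezing the handles. Put the weak clips in the steel pan and leave the firm ones lying flat in the tray. Leave the milk jug, the tamper and the clay cup standing where they are.

Things in the scene. Friction and masses are not known exactly. Their poses are not given: they have to be found in the camera images.
- clip_a: Jumbo wooden spring peg (bag clip) lying flat, loose: 140 mm long, 38 wide over its two halves, 22 high, 50 to 85 g. All four look alike. Origin on the axis of the steel coil spring, at the underside; z up; +x to the shut, tapering jaws (tips 60 mm away), -x to the two handles (ends 80 mm away), with a wedge-shaped gap between them, 20 mm at the ends, none at the spring.
- clip_b: Peg clip like clip_a. In all four the outer faces of the handles are flat, upright and parallel, 38 mm apart along y. Squeezed together about 55 mm behind the origin, they close on each other and the jaws open; let go, they spring back. Fully closed they measure about 25 mm there.
- clip_c: Peg clip like clip_a. Squeezed 55 mm behind the origin, a firm clip (of the four) does not give below about 17 N on each finger and needs about 25 N to close fully; nearer the spring it takes more.
- clip_d: Peg clip like clip_a. The jaws of a firm clip pinch each other with about 18 N, those of a weak one with about 4 N. Squeezed 55 mm behind the origin, a weak clip (of the four) gives from about 4 N on each finger and its handles have closed fully at about 6 N; nearer the spring it takes more.
- tray: Dark wooden serving tray, fixed: 250 mm along its x, 420 mm along its y, walls 10 mm thick and 26 mm high, inner floor 10 mm above the counter. Origin at the centre of its underside, z up. The clips lie on its floor in a row across its y, about 88 mm apart, within 10 degrees of its x axis, jaws to +x or -x.
- pan: Empty rectangular stainless-steel food pan (gastronorm 1/4), fixed: 265 mm along its x, 162 mm along its y over the rim, 66 mm high; inside 249 by 146 mm, inner floor 3 mm above the counter. Origin at the centre of its underside, z up.
- jug: Steel milk jug, 92 mm wide, 100 mm high, handle on its y side. Bystander, loose. Origin at the centre of its underside, z up.
- tamper: Coffee tamper standing on its 58 mm steel foot, wooden knob on top, 86 mm high. Bystander, loose. Origin at the centre of its underside, z up.
- cup: Terracotta cup without handle, 82 mm wide at the rim, 75 mm high. Bystander, loose. Origin at the centre of its underside, z up.
Not all that is in view belongs to the job. What is shaped like the clip_b but blue or green is not meant.

How it is judged:
At the end, for the whole second after the job is handed in: Every weak clip (jaws pinching with under 10 N) rests in the steel pan, the clip's middle inside its walls and no more than 60 mm above the counter; every firm clip (jaws pinching with over 10 N) lies flat, within 10 degrees, on the floor of the wooden tray; all four are released and still (((contact force between clip_a_c3 and clip_a_half_c3 below 10 N and x of clip_a in the frame of pan between -0.125 and 0.125 m and y of clip_a in the frame of pan between -0.073 and 0.073 m and z of clip_a in the frame of pan between -0.005 and 0.06 m) or (contact force between clip_a_c3 and clip_a_half_c3 above 10 N and angle between clip_a's own z axis and vertical below 0.17 rad and x of clip_a in the frame of tray between -0.115 and 0.115 m and y of clip_a in the frame of tray between -0.2 and 0.2 m and z of clip_a in the frame of tray between 0.004 and 0.016 m)) and linear speed of each of clip_a, clip_b, clip_c, clip_d below 0.02 m/s and angular speed of each of clip_a, clip_b, clip_c, clip_d below 0.2 rad/s and ((contact force between clip_b_c3 and clip_b_half_c3 below 10 N and x of clip_b in the frame of pan between -0.125 and 0.125 m and y of clip_b in the frame of pan between -0.073 and 0.073 m and z of clip_b in the frame of pan between -0.005 and 0.06 m) or (contact force between clip_b_c3 and clip_b_half_c3 above 10 N and angle between clip_b's own z axis and vertical below 0.17 rad and x of clip_b in the frame of tray between -0.115 and 0.115 m and y of clip_b in the frame of tray between -0.2 and 0.2 m and z of clip_b in the frame of tray between 0.004 and 0.016 m)) and ((contact force between clip_c_c3 and clip_c_half_c3 below 10 N and x of clip_c in the frame of pan between -0.125 and 0.125 m and y of clip_c in the frame of pan between -0.073 and 0.073 m and z of clip_c in the frame of pan between -0.005 and 0.06 m) or (contact force between clip_c_c3 and clip_c_half_c3 above 10 N and angle between clip_c's own z axis and vertical below 0.17 rad and x of clip_c in the frame of tray between -0.115 and 0.115 m and y of clip_c in the frame of tray between -0.2 and 0.2 m and z of clip_c in the frame of tray between 0.004 and 0.016 m)) and ((contact force between clip_d_c3 and clip_d_half_c3 below 10 N and x of clip_d in the frame of pan between -0.125 and 0.125 m and y of clip_d in the frame of pan between -0.073 and 0.073 m and z of clip_d in the frame of pan between -0.005 and 0.06 m) or (contact force between clip_d_c3 and clip_d_half_c3 above 10 N and angle between clip_d's own z axis and vertical below 0.17 rad and x of clip_d in the frame of tray between -0.115 and 0.115 m and y of clip_d in the frame of tray between -0.2 and 0.2 m and z of clip_d in the frame of tray between 0.004 and 0.016 m))); the robot touches nothing.
It fails at once if the milk jug is shoved more than 25 mm or tipped over (distance of jug from where it was at the start of the episode above 0.025 m or angle between jug's own z axis and vertical above 0.3 rad).
It fails at once if the tamper is shoved more than 25 mm or tipped over (distance of tamper from where it was at the start of the episode above 0.025 m or angle between tamper's own z axis and vertical above 0.3 rad).
It fails at once if the clay cup is shoved more than 25 mm or tipped over (distance of cup from where it was at the start of the episode above 0.025 m or angle between cup's own z axis and vertical above 0.3 rad).
It also fails if it takes over 70 s, if anything falls off the work surface, if the arm or the gripper's body presses on something with over 40 N, if the wrist force passes 120 N, or if a joint passes its speed limit or range.

## Robot

A 7-joint arm with a two-finger parallel gripper is mounted at the origin on the work surface. World frame = base frame: x ahead of the robot, y to its left, z up, the work surface at z = 0. Lengths are in m, angles in rad, forces in N, time in s.
With the tool pointing down it reaches from about 0.4 to 0.85 m from the base axis. Payload 4.5 kg.
Tool frame: the origin (TCP) lies midway between the tips of the shut fingers; the grasp point (between the pads) lies r.pinch_z behind it (r.pinch_z is the distance from the TCP to the grasp point, in m); z points along the fingers, x is the direction in which the jaws open and shut, and the axes are right-handed (so a half turn about z gives the same grasp; the last joint's range is limited). The gripper opens to 88 mm and grips with 3 to 60 N. Pads are 18 mm wide; open, the fingers measure 123 mm over their backs; the gripper's body (75 mm by 187 mm) begins 45 mm behind the grasp point.
Start: joints at [1.311, 0.689, -0.195, 1.565, 0.157, 0.902, -0.215], TCP at [0.181, -0.598, 0.239] pointing down, gripper open.
Joint ranges: [-3.01, 3.01], [-0.46, 2.08], [-1.47, 1.51], [0.13, 2.56], [-1, 4.14], [0.04, 2.09], [-2.66, 2.66]. Speed limits (rad/s): [2.57, 2.57, 3.14, 3.14, 3.14, 3.14, 3.14].

## Interface

Orientations are given as a unit quaternion [w, x, y, z].
In Python, from rig import r gives the robot as it stands.
- The arm moves only by the tool send_rows, never from a script. Its argument "motion" is a list of rows, each a list of 3 entries, a list of its own where there are three numbers: the shift along the tool's x, y, z in cm, then the turn, a rotation vector about the tool's x, y, z in rad, then the finger opening in cm, from 0 to 8.81. A call has 1 to 12 rows; each row is the pose to reach, as a shift and turn from the pose commanded when the call began, along the tool's axes at that moment; what a row does not reach only later rows make up. A row lasts 1/10 s, in which the tool goes at most 50 mm and 8.59 degrees, less where a joint would pass 70% of its speed; a pose out of reach is approached as far as the arm can. A call with a gripper value outside its range is refused whole. The fingers move at their own pace and stop on an object; "grip_force" is the grip in N (left out, the last holds). Time passes only in rows, so rows that repeat a pose let the fingers close. It gives the time, the measured TCP pose, the force and the opening at its end, in the units of the state.
- r.sense(): the state, without advancing time (a new reading comes with each control period).
- r.get_image(name): name is "scene" or "top" or "wrist"; returns the picture (480x640x3 uint8, blue, green, red); there is no depth.
- r.camera_params(name): a dict with "fov_y" (degrees; the focal length in pixels is half the picture's height over the tangent of half this angle, whatever the lens; pixels are square), "cx", "cy" (the principal point, pixels), "world_from_camera" (4x4, takes a point from camera to world coordinates). Camera axes: x right, y down, z forward; pixel columns grow to the right and rows downward; lengths in m; the calibration is good to about 2 mm. A picture is of the moment at which its call begins: read the wrist's pose just before it. camera_params takes no time and is no camera call; for the wrist camera it gives the pose at the moment of the call.
- r.close_job(): hands the job in, once; it reports no verdict.
The state is a dict: "t": time; "joint_pos": joint angles; "joint_vel": joint speeds; "joint_efforts": joint torques, N m; "tcp_pos": TCP position; "tcp_rot": TCP orientation; "wrist_force": force on the tool from outside, world axes, zero at the start; "ft_torque": the same for the moment, N m; "finger_gap": finger opening in m.
Only numpy, scipy, OpenCV 4.12 (cv2) and the standard library are available. Lean on these libraries where they do the work, as an engineer would, in place of code of your own. Each camera call takes 0.05 s, during which the arm holds its last target.

## Working session

There is one attempt and no reset: what is moved stays moved. The work goes in short steps, Python scripts to look and compute and a tool call to move; the robot and the scene stay as the last step left them, time stands still between calls to the robot, and variables do not carry over. Pictures are saved under pics/ and viewed, and the job is handed in when it is done.

Besides the shell and the picture viewer there is one more tool, called after "Request:" by a JSON object that holds its "op" and its "data", one argument or row to a line. send_rows: Moves the arm, as the interface text tells. Its arguments: {"type":"object","properties":{"motion":{"type":"array"},"grip_force":{"type":"number"}},"required":["motion"]}

```bash
ls; mkdir -p pics
python3 - <<'E'
from rig import r
import cv2
s=r.sense();print(s, r.pinch_z)
for n in("scene","top","wrist"):
    p=r.camera_params(n);print(n,p)
    cv2.imwrite(f"pics/{n}0.png",r.get_image(n))
E
```

```text
pics
{'t': 0.0, 'joint_pos': array([ 1.31081611,  0.69001333, -0.1945186 ,  1.56635443,  0.15731494,
        0.90247585, -0.21511002]), 'joint_vel': array([-9.78238787e-05, -2.03699763e-03,  1.39354845e-04,  1.75510397e-03,
        2.05387718e-03, -8.90887775e-04, -7.73532807e-04]), 'joint_efforts': array([ 1.46050243e-04, -5.27560544e+01, -1.26733873e+00, -1.53427362e+01,
       -5.27966267e-02,  6.55283875e-03,  1.62477259e-04]), 'tcp_pos': array([ 0.18075116, -0.59762877,  0.23788906]), 'tcp_rot': array([-4.96589812e-04,  8.03011872e-01, -5.95962306e-01, -7.84662746e-04]), 'wrist_force': array([-0.4513319 , -0.97036317, -0.18151888]), 'ft_torque': array([ 0.02918046,  0.02894377, -0.00293766]), 'finger_gap': 0.08801067042130319} 0.0187
scene {'fov_y': 55.58875086811241, 'cx': 314.4099853187793, 'cy': 239.77918607832524, 'world_from_camera': array([[ 0.45970667,  0.61047438, -0.64497349,  1.401173  ],
       [ 0.88800278, -0.32497522,  0.32533393, -0.42824823],
       [-0.01099237, -0.72229644, -0.69149622,  0.96661344],
       [ 0.        ,  0.        ,  0.        ,  1.        ]])}
top {'fov_y': 53.98523936543057, 'cx': 309.9427539369042, 'cy': 239.83715765480488, 'world_from_camera': array([[-7.10834303e-04, -9.92845039e-01,  1.19407800e-01,
         3.83812250e-01],
       [-9.99956539e-01,  1.81572427e-03,  9.14454020e-03,
        -5.53363048e-03],
       [-9.29592302e-03, -1.19396110e-01, -9.92803180e-01,
         1.46420464e+00],
       [ 0.00000000e+00,  0.00000000e+00,  0.00000000e+00,
         1.00000000e+00]])}
wrist {'fov_y': 62.89155534717095, 'cx': 318.5037065788079, 'cy': 235.8360621434663, 'world_from_camera': array([[ 0.28993412, -0.92327469, -0.25199615,  0.24400585],
       [-0.95704381, -0.28033933, -0.07400685, -0.57764341],
       [-0.00231578,  0.26262847, -0.96489426,  0.38442871],
       [ 0.        ,  0.        ,  0.        ,  1.        ]])}
```

View pics/scene0.png

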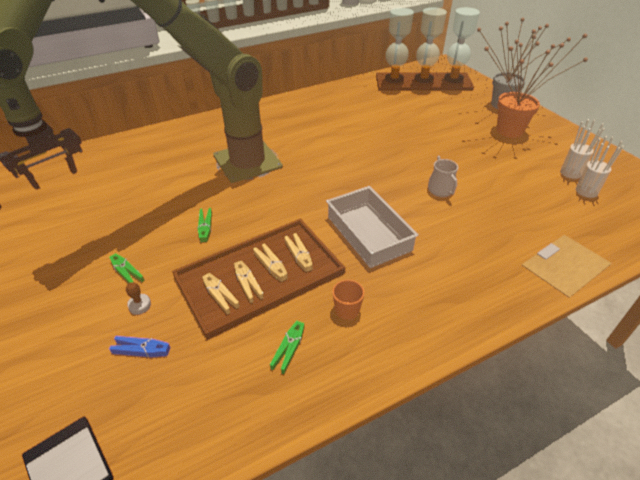

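View pics/top0.png

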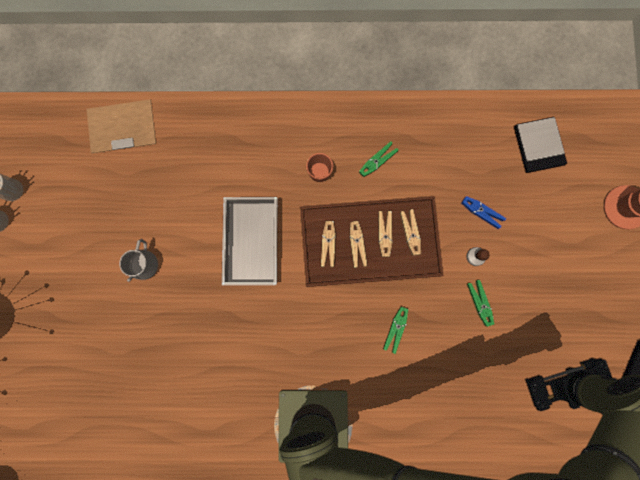

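View pics/wrist0.png

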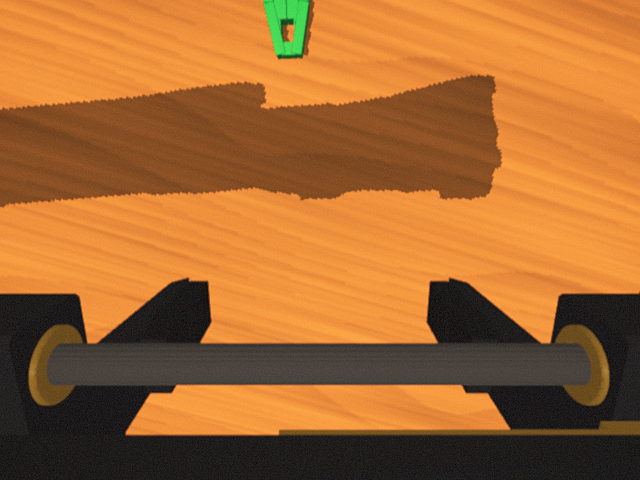

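The scene shows the tray at about (258,275) with four wooden clips, and the pan at (370,225). Top view: the clips are at (328,243), (357,244), (385,233) and (411,232). Possible mix-ups are the green pegs at (378,160), (397,330) and (481,303) and the blue one at (484,212), all outside the tray. Next is a close crop.

Run:
```python
import cv2
im=cv2.imread("pics/top0.png")
cv2.imwrite("pics/crop0.png",cv2.resize(im[190:295,295:450],None,fx=5,fy=5,interpolation=cv2.INTER_CUBIC))
cv2.imwrite("pics/crop1.png",cv2.resize(im[140:300,110:340],None,fx=3.4,fy=3.4,interpolation=cv2.INTER_CUBIC))
```

```text
(no output)
```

View pics/crop0.png

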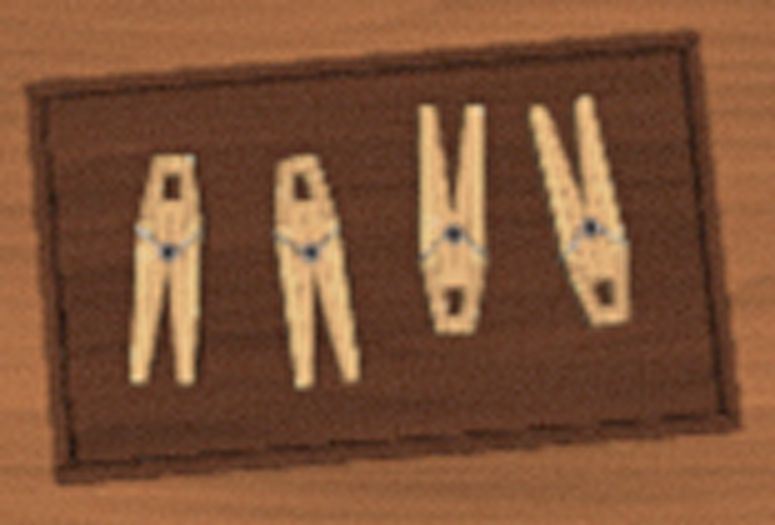

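View pics/crop1.png

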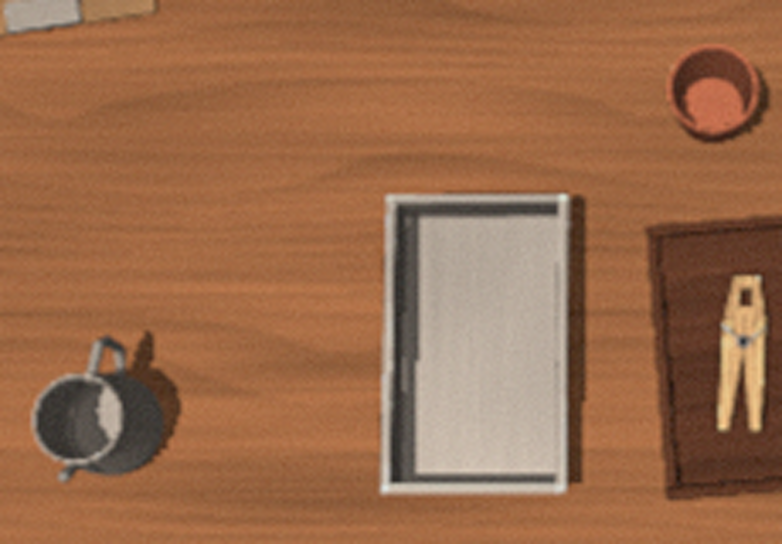

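```bash
cat > h.py <<'E'
import numpy as np
from scipy.spatial.transform import Rotation as R
from rig import r
def px2w(name,uv,z,p=None,im_h=480):
    p=p or r.camera_params(name); f=im_h/2/np.tan(np.radians(p['fov_y']/2))
    T=np.array(p['world_from_camera'])
    out=[]
    for u,v in np.atleast_2d(uv):
        d=T[:3,:3]@np.array([(u-p['cx'])/f,(v-p['cy'])/f,1]); o=T[:3,3]
        out.append((o+d*(z-o[2])/d[2])[:2])
    return np.array(out)
def w2px(name,X,p=None):
    p=p or r.camera_params(name); f=240/np.tan(np.radians(p['fov_y']/2))
    T=np.array(p['world_from_camera']); c=(np.atleast_2d(X)-T[:3,3])@T[:3,:3]
    return np.c_[c[:,0]/c[:,2]*f+p['cx'],c[:,1]/c[:,2]*f+p['cy']]
def goto(x,y,z,psi,base=None):
    """shift/turn (tool axes, cm / rad) to tool-down pose, tool x at yaw psi (mod pi), from commanded pose"""
    s=r.sense(); p,q=(s['tcp_pos'],s['tcp_rot']) if base is None else base
    R0=R.from_quat(q,scalar_first=True)
    best=None
    for k in (-2,-1,0,1,2):
        a=psi+k*np.pi
        Rt=R.from_matrix(np.array([[np.cos(a),np.sin(a),0],[np.sin(a),-np.cos(a),0],[0,0,-1]]))
        rv=(R0.inv()*Rt).as_rotvec()
        if best is None or np.linalg.norm(rv)<np.linalg.norm(best[0]): best=(rv,Rt)
    sh=R0.inv().apply(np.array([x,y,z])-p)*100
    return np.round(sh,2),np.round(best[0],3)
E
python3 - <<'E'
from h import *
C={'1':[(173,156),(162,383),(168,251)],'2':[(297,157),(327,383),(311,251)],'3':[(455,332),(452,105),(454,233)],'4':[(611,324),(562,103),(590,228)]}
for k,v in C.items():
    uv=(np.array(v)+.5)/5-.5+[295,190]
    w=px2w('top',uv,.032); d=w[0]-w[1]
    print(k,'jaw',w[0].round(4),'hnd',w[1].round(4),'spring',w[2].round(4),'len',np.linalg.norm(d).round(4),'yaw',np.degrees(np.arctan2(d[1],d[0])).round(1),'org',(w[0]-d/np.linalg.norm(d)*.06).round(4))
pan=(np.array([(386,195),(570,195),(567,493),(381,493)])+.5)/3.4-.5+[110,140]
w=px2w('top',pan,.066);print('pan',w.round(4),w.mean(0))
tr=(np.array([(26,82),(698,32),(741,430),(58,482)])+.5)/5-.5+[295,190]
w=px2w('top',tr,.026);print('tray',w.round(4),w.mean(0), np.linalg.norm(w[1]-w[0]),np.linalg.norm(w[2]-w[1]))
for n,uv,z in(('cup',(320,166),.075),('jug',(134,262),.1),('tamper',(484,254),.086)): print(n,px2w('top',uv,z))
E
```

```text
1 jaw [ 0.6149 -0.0516] hnd [ 0.4752 -0.0441] spring [ 0.5561 -0.0482] len 0.1399 yaw -3.1 org [ 0.555  -0.0484]
2 jaw [ 0.6141 -0.1278] hnd [ 0.4751 -0.1444] spring [ 0.5559 -0.1357] len 0.14 yaw 6.8 org [ 0.5546 -0.1349]
3 jaw [ 0.5061 -0.2227] hnd [ 0.6463 -0.2236] spring [ 0.5669 -0.2233] len 0.1403 yaw 179.6 org [ 0.5661 -0.2231]
4 jaw [ 0.5108 -0.3176] hnd [ 0.6474 -0.2913] spring [ 0.5698 -0.3064] len 0.1391 yaw -169.1 org [ 0.5697 -0.3062]
pan [[0.6831 0.2699]
 [0.6826 0.106 ]
 [0.4187 0.1066]
 [0.4188 0.2687]] [0.55081353 0.18779439]
tray [[ 0.6626  0.0391]
 [ 0.693  -0.3778]
 [ 0.4466 -0.3959]
 [ 0.4155  0.0192]] [ 0.55442524 -0.17886073] 0.4180020346403808 0.2471005003118517
cup [[ 0.7758949  -0.02333414]]
jug [[0.48386721 0.51909591]]
tamper [[ 0.50690984 -0.50204193]]
```

Run:
```python
from h import *
print(goto(.6237,-.2958,.12,np.radians(-79.1)))
```

```text
(array([-16.06, -51.14,  11.83]), array([0.   , 0.001, 0.104]))
```

Request:
{"op": "send_rows", "data": {
  "motion": [
    [[-8,-25.5,0],[0,0,0.05],5.2],
    [[-16,-51,0],[0,0,0.1],5.2],
    [[-16,-51,0],[0,0,0.1],5.2],
    [[-16,-51,0],[0,0,0.1],5.2],
    [[-16,-51,0],[0,0,0.1],5.2],
    [[-16,-51,0],[0,0,0.1],5.2],
    [[-16,-51,0],[0,0,0.1],5.2],
    [[-16,-51,0],[0,0,0.1],5.2],
    [[-16,-51,4],[0,0,0.1],5.2],
    [[-16,-51,10],[0,0,0.1],5.2],
    [[-16,-51,11.8],[0,0,0.104],5.2],
    [[-16.06,-51.14,11.8],[0,0,0.104],5.2]
  ],
  "grip_force": 10
}}

```text
t: 1.35
tcp_pos: [0.6248, -0.2934, 0.1177]
tcp_rot: [-0.0, 0.772, -0.636, -0.001]
wrist_force: [-0.4, -0.5, -0.2]
finger_gap: 0.0522
```

Run:
```python
from h import *
import cv2
p=r.camera_params('wrist'); im=r.get_image('wrist')
for n,o,y in((4,(.5697,-.3062),-169.1),(3,(.5661,-.2231),179.6)):
    a=np.radians(y);c=np.array([np.cos(a),np.sin(a)]);
    for d in(-.08,-.055,0,.06):
        q=np.r_[np.array(o)+c*d,.032]; uv=w2px('wrist',q,p)[0]; cv2.circle(im,tuple(int(round(t)) for t in uv),3,(0,0,255),-1); print(n,d,uv.round())
cv2.imwrite("pics/w1.png",im); print(goto(.6237,-.2958,.0125,np.radians(-79.1)))
```

```text
4 -0.08 [324. 203.]
4 -0.055 [324. 243.]
4 0 [324. 324.]
4 0.06 [323. 402.]
3 -0.08 [212. 185.]
3 -0.055 [207. 225.]
3 0 [196. 306.]
3 0.06 [186. 385.]
(array([ 0.77,  0.3 , 10.05]), array([0.004, 0.009, 0.006]))
```

View pics/w1.png

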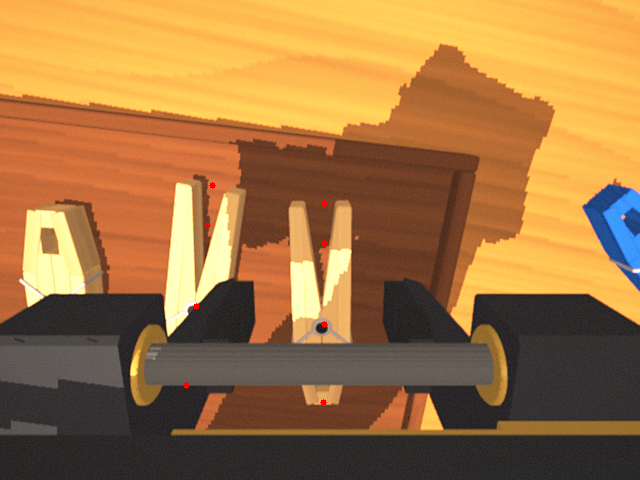

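The projected marks at (324,203), (324,243) and (324,324) sit on clip 4's axis and spring, and clip 3's marks at (212,185) and (196,306) are within about 3 px. The pose measurement holds. I'll check that the arm has settled before descending.

Run:
```python
from h import *
s=r.sense();print(s['t'],s['tcp_pos'],s['joint_vel'].round(3)); print(goto(.6237,-.2958,.0125,np.radians(-79.1)))
```

```text
1.4 [ 0.62563833 -0.2884538   0.11303038] [ 0.025 -0.052 -0.029  0.066 -0.012  0.082  0.056]
(array([ 0.77,  0.3 , 10.05]), array([0.004, 0.009, 0.006]))
```

Request:
{"op": "send_rows", "data": {
  "motion": [
    [[0,0,0],[0,0,0],5.2],
    [[0,0,0],[0,0,0],5.2],
    [[0,0,0],[0,0,0],5.2],
    [[0,0,0],[0,0,0],5.2]
  ]
}}

```text
t: 1.8
tcp_pos: [0.6238, -0.2985, 0.1227]
tcp_rot: [0.0, 0.77, -0.638, 0.001]
wrist_force: [-0.5, -0.1, -0.1]
finger_gap: 0.0523
```

Run:
```python
from h import *
s=r.sense();print(s['t'],s['tcp_pos'],s['joint_vel'].round(3)); print(goto(.6237,-.2958,.0125,np.radians(-79.1)))
```

```text
1.8 [ 0.62379125 -0.29849423  0.1226879 ] [-0.005  0.005 -0.007 -0.001 -0.003 -0.002 -0.   ]
(array([-0.29, -0.02, 11.02]), array([-0.002, -0.002, -0.003]))
```

Request:
{"op": "send_rows", "data": {
  "motion": [
    [[-0.1,0,3],[0,0,0],5.2],
    [[-0.2,0,6],[0,0,0],5.2],
    [[-0.25,0,7.5],[0,0,0],5.2],
    [[-0.25,0,7.5],[0,0,0],5.2],
    [[-0.25,0,7.5],[0,0,0],5.2],
    [[-0.25,0,7.5],[0,0,0],5.2],
    [[-0.25,0,7.5],[0,0,0],5.2]
  ]
}}

```text
t: 2.5
tcp_pos: [0.6245, -0.2945, 0.0473]
tcp_rot: [-0.0, 0.771, -0.637, 0.001]
wrist_force: [0.1, 0.5, 0.6]
finger_gap: 0.0517
```

Run:
```python
from h import *
import cv2
s=r.sense();print(s['t'],s['tcp_pos'],s['joint_vel'].round(3)); print(goto(.6237,-.2958,.0125,np.radians(-79.1)))
p=r.camera_params('wrist'); im=r.get_image('wrist')
cv2.imwrite("pics/w2.png",im)
```

```text
2.5 [ 0.62453988 -0.29452619  0.04732175] [-0.001  0.005 -0.001  0.005 -0.001 -0.     0.   ]
(array([0.1 , 0.11, 3.48]), array([-0.002, -0.002, -0.001]))
```

View pics/w2.png

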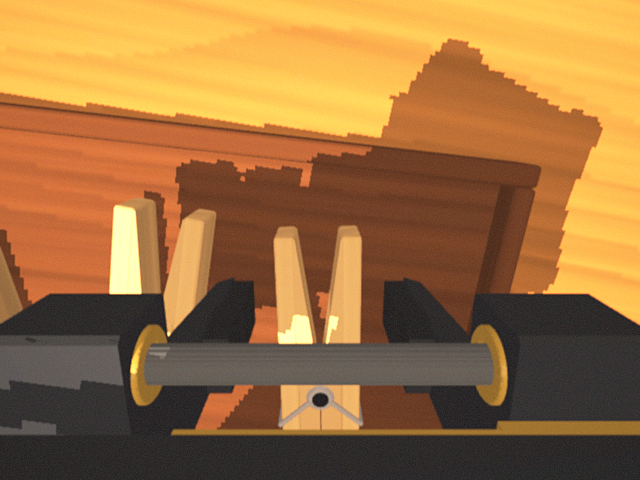

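Clip 4 is centred between the fingers (handle tops at 287 and 348, finger edges at 253 and 384), and clip 3's handle at (200,215) is clear of them. Descending and squeezing with 10 N.

Request:
{"op": "send_rows", "data": {
  "motion": [
    [[0.1,0.1,1.8],[0,0,0],5.2],
    [[0.1,0.1,3.3],[0,0,0],5.2],
    [[0.1,0.1,3.3],[0,0,0],5.2],
    [[0.1,0.1,3.3],[0,0,0],5.2],
    [[0.1,0.1,3.3],[0,0,0],5.2]
  ]
}}

```text
t: 3.05
tcp_pos: [0.622, -0.2948, 0.0117]
tcp_rot: [0.0, 0.771, -0.637, -0.001]
wrist_force: [0.7, 0.7, -0.6]
finger_gap: 0.0522
```

Request:
{"op": "send_rows", "data": {
  "motion": [
    [[0,0,-0.1],[0,0,0],3],
    [[0,0,-0.1],[0,0,0],1],
    [[0,0,-0.1],[0,0,0],1],
    [[0,0,-0.1],[0,0,0],1],
    [[0,0,-0.1],[0,0,0],1],
    [[0,0,-0.1],[0,0,0],1],
    [[0,0,-0.1],[0,0,0],1],
    [[0,0,-0.1],[0,0,0],1],
    [[0,0,-0.1],[0,0,0],1],
    [[0,0,-0.1],[0,0,0],1]
  ],
  "grip_force": 10
}}

```text
t: 4.05
tcp_pos: [0.6227, -0.2952, 0.0137]
tcp_rot: [0.0, 0.771, -0.637, 0.0]
wrist_force: [-0.3, 0.5, 0.0]
finger_gap: 0.0253
```

Clip 4 closed to 25 mm at 10 N, so it is weak. Gripping harder and lifting.

Request:
{"op": "send_rows", "data": {
  "motion": [
    [[0,0,0],[0,0,0],1],
    [[0,0,0],[0,0,0],1],
    [[0,0,-2],[0,0,0],1],
    [[0,0,-5],[0,0,0],1],
    [[0,0,-9],[0,0,0],1],
    [[0,0,-13],[0,0,0],1],
    [[0,0,-13],[0,0,0],1],
    [[0,0,-13],[0,0,0],1],
    [[0,0,-13],[0,0,0],1]
  ],
  "grip_force": 30
}}

```text
t: 4.95
tcp_pos: [0.6218, -0.2947, 0.1432]
tcp_rot: [0.0, 0.771, -0.637, -0.001]
wrist_force: [-0.9, -0.7, -1.2]
finger_gap: 0.0245
```

Run:
```python
from h import *
import cv2
s=r.sense();print(s['t'],s['tcp_pos'],s['finger_gap']); print(goto(.595,.158,.14,np.radians(-90)))
cv2.imwrite("pics/w3.png",r.get_image('wrist'))
cv2.imwrite("pics/s3.png",r.get_image('scene')[170:350,120:460].repeat(2,0).repeat(2,1))
```

```text
4.95 [ 0.62183287 -0.29474584  0.14319861] 0.024464159441999544
(array([-44.97,  -5.91,   0.36]), array([0.002, 0.001, 0.19 ]))
```

View pics/w3.png

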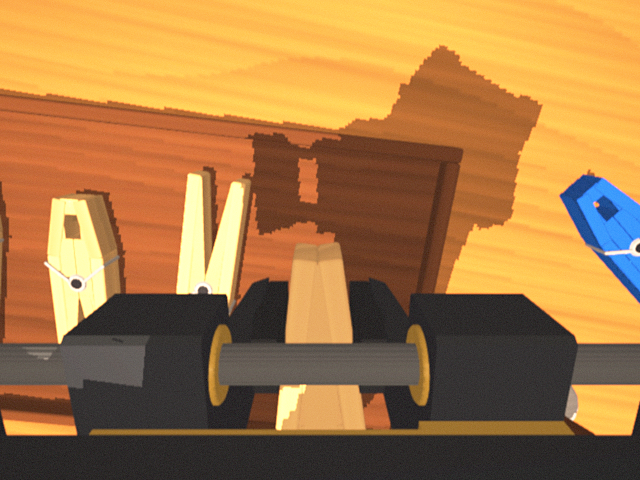

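View pics/s3.png

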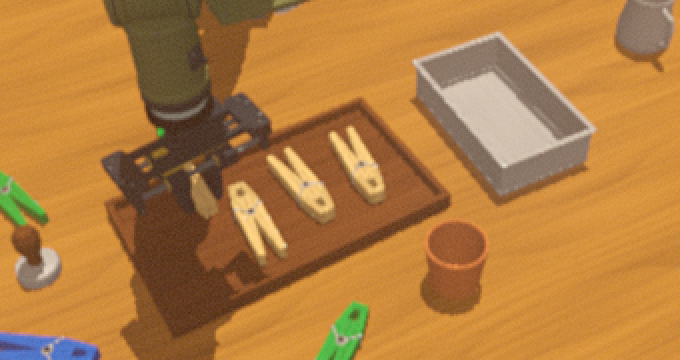

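The clip is held with its handles shut at (317,245), and the other three are undisturbed. On to the pan.

Request:
{"op": "send_rows", "data": {
  "motion": [
    [[-22,-3,-1],[0,0,0.09],1],
    [[-22,-3,-1],[0,0,0.09],1],
    [[-45,-5.9,-1],[0,0,0.19],1],
    [[-45,-5.9,-1],[0,0,0.19],1],
    [[-45,-5.9,-1],[0,0,0.19],1],
    [[-45,-5.9,-1],[0,0,0.19],1],
    [[-45,-5.9,-1],[0,0,0.19],1],
    [[-45,-5.9,-1],[0,0,0.19],1],
    [[-45,-5.9,-1],[0,0,0.19],1],
    [[-45,-5.9,-1],[0,0,0.19],1],
    [[-45,-5.9,-1],[0,0,0.19],1],
    [[-45,-5.9,-1],[0,0,0.19],1]
  ]
}}

```text
t: 6.25
tcp_pos: [0.5955, 0.1559, 0.1529]
tcp_rot: [-0.001, -0.706, 0.708, -0.0]
wrist_force: [-0.4, -0.2, 0.0]
finger_gap: 0.0241
```

Request:
{"op": "send_rows", "data": {
  "motion": [
    [[0,0,0],[0,0,0],1],
    [[0,0,0],[0,0,0],1],
    [[0,0,0],[0,0,0],1],
    [[0,0,0],[0,0,0],1],
    [[0,0,0],[0,0,0],1]
  ]
}}

```text
t: 6.75
tcp_pos: [0.5958, 0.1577, 0.1538]
tcp_rot: [0.0, -0.707, 0.707, -0.0]
wrist_force: [-0.2, -1.6, 0.1]
finger_gap: 0.0242
```

Run:
```python
from h import *
import cv2
s=r.sense();print(s['t'],s['tcp_pos'],s['finger_gap']); print(goto(.595,.158,.02,np.radians(-90)))
cv2.imwrite("pics/w4.png",r.get_image('wrist'))
cv2.imwrite("pics/s4.png",r.get_image('scene')[170:350,120:460].repeat(2,0).repeat(2,1))
```

```text
6.75 [0.59583169 0.15767235 0.15376169] 0.02417684630315261
(array([-0.03,  0.08, 13.38]), array([-0.   , -0.   , -0.001]))
```

View pics/w4.png

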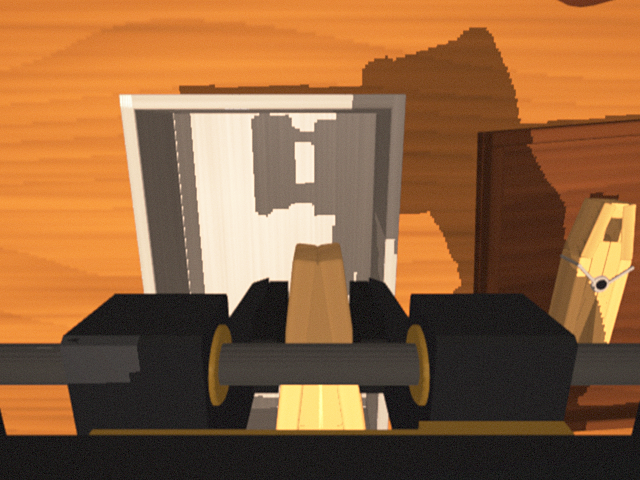

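View pics/s4.png

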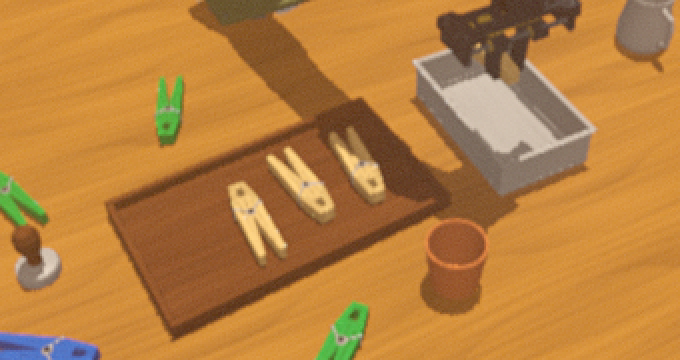

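Request:
{"op": "send_rows", "data": {
  "motion": [
    [[0,0,5],[0,0,0],1],
    [[0,0,9.5],[0,0,0],1],
    [[0,0,12],[0,0,0],1],
    [[0,0,13.9],[0,0,0],1],
    [[0,0,13.9],[0,0,0],1],
    [[0,0,13.9],[0,0,0],1],
    [[0,0,13.9],[0,0,0],1],
    [[0,0,13.9],[0,0,0],1]
  ]
}}

```text
t: 7.65
tcp_pos: [0.5968, 0.1582, 0.0161]
tcp_rot: [0.001, -0.707, 0.707, -0.001]
wrist_force: [0.4, 0.8, 0.1]
finger_gap: 0.0241
```

Request:
{"op": "send_rows", "data": {
  "motion": [
    [[0,0,0],[0,0,0],3.2],
    [[0,0,0],[0,0,0],3.8],
    [[0,0,0],[0,0,0],4.4],
    [[0,0,0],[0,0,0],4.4],
    [[0,0,0],[0,0,0],4.4],
    [[0,0,0],[0,0,0],4.4]
  ]
}}

```text
t: 8.25
tcp_pos: [0.5958, 0.1579, 0.0147]
tcp_rot: [-0.0, -0.707, 0.707, -0.0]
wrist_force: [1.0, -0.1, 0.1]
finger_gap: 0.0439
```

Request:
{"op": "send_rows", "data": {
  "motion": [
    [[0,0,-3],[0,0,0],4.4],
    [[0,0,-8],[0,0,0],4.4],
    [[0,0,-12],[0,0,0],4.4],
    [[0,0,-12],[0,0,0],4.4],
    [[0,0,-12],[0,0,0],4.4],
    [[0,0,-12],[0,0,0],4.4]
  ]
}}

```text
t: 8.85
tcp_pos: [0.5947, 0.1577, 0.1335]
tcp_rot: [-0.001, -0.707, 0.707, 0.001]
wrist_force: [0.9, -0.8, -0.0]
finger_gap: 0.0439
```

Run:
```python
from h import *
import cv2
s=r.sense();print(s['t'],s['tcp_pos'],s['finger_gap']); print(goto(.6211,-.2235,.06,np.radians(-90.4)))
cv2.imwrite("pics/w5.png",r.get_image('wrist'))
```

```text
8.85 [0.59467383 0.15770448 0.13346145] 0.04393467348722003
(array([38.11, -2.67,  7.37]), array([ 0.003, -0.001,  0.007]))
```

View pics/w5.png

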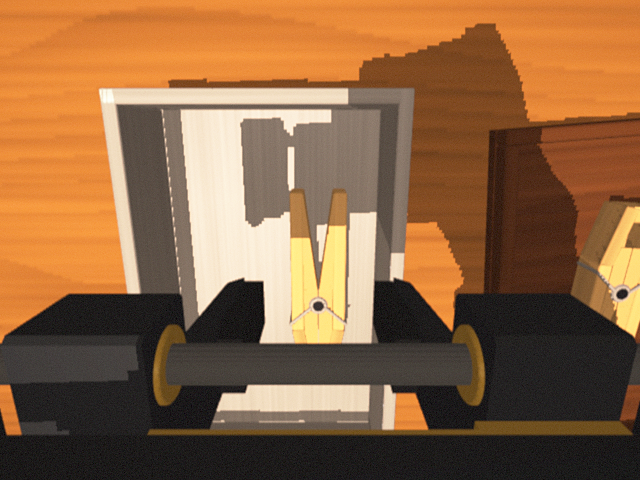

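Clip 4 lies flat in the pan (spring at (318,306), handles at (297,190) and (338,190)). Now clip 3.

Request:
{"op": "send_rows", "data": {
  "motion": [
    [[19,-1.3,0],[0,0,0],5.2],
    [[38.1,-2.7,0],[0,0,0.007],5.2],
    [[38.1,-2.7,0],[0,0,0.007],5.2],
    [[38.1,-2.7,0],[0,0,0.007],5.2],
    [[38.1,-2.7,0],[0,0,0.007],5.2],
    [[38.1,-2.7,0],[0,0,0.007],5.2],
    [[38.1,-2.7,0],[0,0,0.007],5.2],
    [[38.1,-2.7,0],[0,0,0.007],5.2],
    [[38.1,-2.7,4],[0,0,0.007],5.2],
    [[38.1,-2.7,8],[0,0,0.007],5.2],
    [[38.1,-2.7,8],[0,0,0.007],5.2],
    [[38.1,-2.7,8],[0,0,0.007],5.2]
  ],
  "grip_force": 10
}}

```text
t: 10.1
tcp_pos: [0.6218, -0.2225, 0.0535]
tcp_rot: [-0.001, -0.705, 0.71, 0.001]
wrist_force: [-0.7, 0.5, 0.9]
finger_gap: 0.052
```

Request:
{"op": "send_rows", "data": {
  "motion": [
    [[0,0,0],[0,0,0],5.2],
    [[0,0,0],[0,0,0],5.2],
    [[0,0,0],[0,0,0],5.2],
    [[0,0,0],[0,0,0],5.2]
  ]
}}

```text
t: 10.5
tcp_pos: [0.6233, -0.2232, 0.0559]
tcp_rot: [0.0, -0.705, 0.71, -0.001]
wrist_force: [-0.1, 0.2, -0.5]
finger_gap: 0.0521
```

Run:
```python
from h import *
import cv2
s=r.sense();print(s['t'],s['tcp_pos'],s['finger_gap']); print(goto(.6211,-.2235,.013,np.radians(-90.4)))
cv2.imwrite("pics/w6.png",r.get_image('wrist'))
```

```text
10.5 [ 0.62331846 -0.22318168  0.05588297] 0.0520579113685238
(array([0.03, 0.23, 4.29]), array([-0.002, -0.001, -0.   ]))
```

View pics/w6.png

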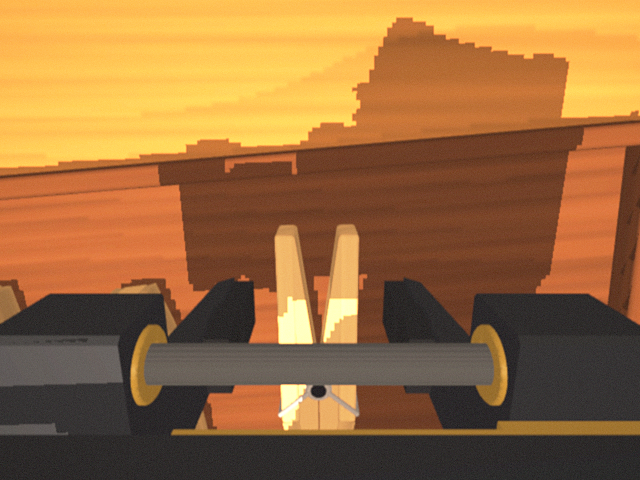

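Clip 3 is centred (handles at 287 and 347, spring at (318,391)). Descending and squeezing.

Request:
{"op": "send_rows", "data": {
  "motion": [
    [[0,0.1,2.2],[0,0,0],5.2],
    [[0,0.2,4.2],[0,0,0],5.2],
    [[0,0.2,4.2],[0,0,0],5.2],
    [[0,0.2,4.2],[0,0,0],5.2],
    [[0,0.2,4.2],[0,0,0],5.2]
  ]
}}

```text
t: 11.05
tcp_pos: [0.6208, -0.2231, 0.0133]
tcp_rot: [0.0, -0.705, 0.71, -0.0]
wrist_force: [0.3, -0.6, 0.4]
finger_gap: 0.0517
```

Request:
{"op": "send_rows", "data": {
  "motion": [
    [[0,0,0],[0,0,0],3],
    [[0,0,0],[0,0,0],1],
    [[0,0,0],[0,0,0],1],
    [[0,0,0],[0,0,0],1],
    [[0,0,0],[0,0,0],1],
    [[0,0,0],[0,0,0],1],
    [[0,0,0],[0,0,0],1],
    [[0,0,0],[0,0,0],1],
    [[0,0,0],[0,0,0],1]
  ],
  "grip_force": 10
}}

```text
t: 11.95
tcp_pos: [0.6209, -0.2231, 0.0132]
tcp_rot: [0.0, -0.705, 0.71, -0.0]
wrist_force: [-1.1, 1.0, 5.0]
finger_gap: 0.0381
```

Clip 3 holds at 38 mm under 10 N, so it is firm. Releasing it and moving to clip 2.

Request:
{"op": "send_rows", "data": {
  "motion": [
    [[0,0,0],[0,0,0],5.2],
    [[0,0,0],[0,0,0],5.2],
    [[0,0,0],[0,0,0],5.2],
    [[0,0,-3],[0,0,0],5.2],
    [[0,0,-8],[0,0,0],5.2],
    [[0,0,-11],[0,0,0],5.2],
    [[0,0,-11],[0,0,0],5.2],
    [[0,0,-11],[0,0,0],5.2],
    [[0,0,-11],[0,0,0],5.2]
  ]
}}

```text
t: 12.85
tcp_pos: [0.6196, -0.2227, 0.1212]
tcp_rot: [-0.001, -0.705, 0.71, 0.001]
wrist_force: [-0.7, -0.7, -1.0]
finger_gap: 0.052
```

Run:
```python
from h import *
import cv2
s=r.sense();print(s['t'],s['tcp_pos'],s['finger_gap']); print(goto(.5000,-.1414,.06,np.radians(-83.2)))
cv2.imwrite("pics/w7.png",r.get_image('wrist'))
```

```text
12.85 [ 0.61956287 -0.22269483  0.1212347 ] 0.05202678764551827
(array([-8.04, 12.  ,  6.16]), array([ 0.003,  0.001, -0.126]))
```

View pics/w7.png

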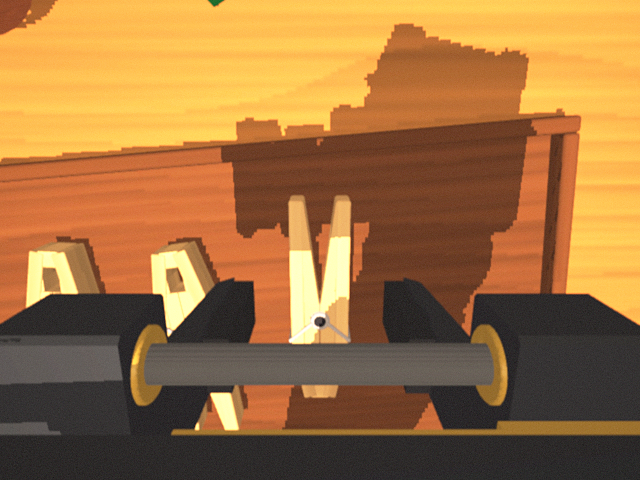

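Clip 3 is still flat in the tray (spring at (319,321)). Going to clip 2.

Request:
{"op": "send_rows", "data": {
  "motion": [
    [[-4,6,0],[0,0,-0.06],5.2],
    [[-8,12,0],[0,0,-0.126],5.2],
    [[-8,12,0],[0,0,-0.126],5.2],
    [[-8,12,0],[0,0,-0.126],5.2],
    [[-8,12,3],[0,0,-0.126],5.2],
    [[-8,12,6.2],[0,0,-0.126],5.2],
    [[-8,12,6.2],[0,0,-0.126],5.2],
    [[-8,12,6.2],[0,0,-0.126],5.2],
    [[-8,12,6.2],[0,0,-0.126],5.2],
    [[-8,12,6.2],[0,0,-0.126],5.2]
  ]
}}

```text
t: 13.9
tcp_pos: [0.5021, -0.1426, 0.0619]
tcp_rot: [-0.001, 0.748, -0.664, 0.001]
wrist_force: [0.4, -0.6, -0.3]
finger_gap: 0.0519
```

Run:
```python
from h import *
import cv2
s=r.sense();print(s['t'],s['tcp_pos'],s['finger_gap']); print(goto(.5000,-.1414,.013,np.radians(-83.2)))
cv2.imwrite("pics/w8.png",r.get_image('wrist'))
```

```text
13.9 [ 0.50213172 -0.14255368  0.06186877] 0.05191952607473915
(array([-0.14,  0.21,  4.89]), array([-0.002, -0.001, -0.   ]))
```

View pics/w8.png

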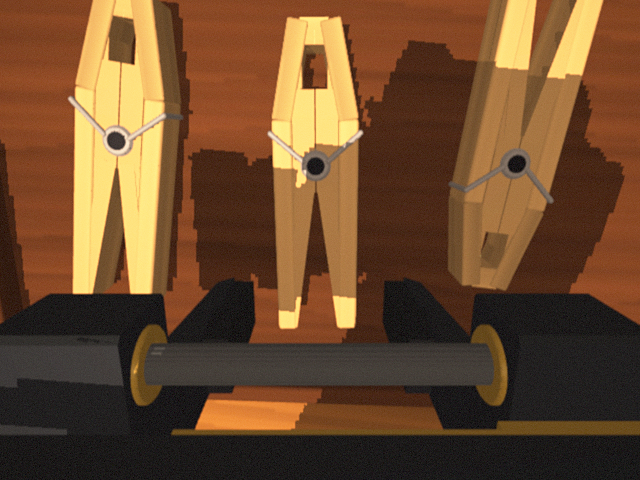

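Clip 2 is centred (spring at (316,166), handle ends at 290 and 346). Clips 1 and 3 are clear of the fingers.

Request:
{"op": "send_rows", "data": {
  "motion": [
    [[-0.1,0.1,2.4],[0,0,0],5.2],
    [[-0.1,0.1,4.8],[0,0,0],5.2],
    [[-0.1,0.1,4.8],[0,0,0],5.2],
    [[-0.1,0.1,4.8],[0,0,0],5.2],
    [[-0.1,0.1,4.8],[0,0,0],5.2]
  ]
}}

```text
t: 14.45
tcp_pos: [0.5005, -0.1415, 0.0138]
tcp_rot: [-0.0, 0.748, -0.664, 0.001]
wrist_force: [1.1, 0.1, 0.4]
finger_gap: 0.0521
```

Request:
{"op": "send_rows", "data": {
  "motion": [
    [[0,0,0],[0,0,0],3],
    [[0,0,0],[0,0,0],1],
    [[0,0,0],[0,0,0],1],
    [[0,0,0],[0,0,0],1],
    [[0,0,0],[0,0,0],1],
    [[0,0,0],[0,0,0],1],
    [[0,0,0],[0,0,0],1],
    [[0,0,0],[0,0,0],1],
    [[0,0,0],[0,0,0],1]
  ],
  "grip_force": 10
}}

```text
t: 15.35
tcp_pos: [0.5005, -0.1415, 0.0134]
tcp_rot: [-0.0, 0.748, -0.664, 0.0]
wrist_force: [-0.6, -0.1, 5.5]
finger_gap: 0.0381
```

Clip 2 is firm as well (38 mm). Releasing it and going to clip 1.

Request:
{"op": "send_rows", "data": {
  "motion": [
    [[0,0,0],[0,0,0],5.2],
    [[0,0,0],[0,0,0],5.2],
    [[0,0,0],[0,0,0],5.2],
    [[0,0,-3],[0,0,0],5.2],
    [[0,0,-8],[0,0,0],5.2],
    [[0,0,-9],[0,0,0],5.2],
    [[0,0,-9],[0,0,0],5.2],
    [[0,0,-9],[0,0,0],5.2],
    [[0,0,-9],[0,0,0],5.2]
  ]
}}

```text
t: 16.25
tcp_pos: [0.4991, -0.1411, 0.1013]
tcp_rot: [0.001, 0.748, -0.664, -0.001]
wrist_force: [0.2, -0.3, -0.2]
finger_gap: 0.0521
```

Run:
```python
from h import *
s=r.sense();print(s['t'],s['tcp_pos'],s['finger_gap']); print(goto(.5001,-.0454,.06,np.radians(-93.1)))
```

```text
16.25 [ 0.49911749 -0.14106347  0.10126544] 0.05205773361225935
(array([-9.48, -1.24,  4.13]), array([0.003, 0.001, 0.173]))
```

Request:
{"op": "send_rows", "data": {
  "motion": [
    [[-4.8,-0.6,0],[0,0,0.09],5.2],
    [[-9.5,-1.2,0],[0,0,0.173],5.2],
    [[-9.5,-1.2,0],[0,0,0.173],5.2],
    [[-9.5,-1.2,0],[0,0,0.173],5.2],
    [[-9.5,-1.2,4.3],[0,0,0.173],5.2],
    [[-9.5,-1.2,4.3],[0,0,0.173],5.2],
    [[-9.5,-1.2,4.3],[0,0,0.173],5.2],
    [[-9.5,-1.2,4.3],[0,0,0.173],5.2],
    [[-9.5,-1.2,4.3],[0,0,0.173],5.2]
  ]
}}

```text
t: 17.15
tcp_pos: [0.5017, -0.0463, 0.0612]
tcp_rot: [0.001, -0.687, 0.726, -0.001]
wrist_force: [0.6, 0.3, -0.4]
finger_gap: 0.0516
```

Run:
```python
from h import *
import cv2
s=r.sense();print(s['t'],s['tcp_pos'],s['finger_gap']); print(goto(.5001,-.0454,.013,np.radians(-93.1)))
cv2.imwrite("pics/w9.png",r.get_image('wrist'))
```

```text
17.15 [ 0.50165503 -0.04625577  0.06124284] 0.05161338803733402
(array([-0.08,  0.17,  4.82]), array([-0.003, -0.   , -0.001]))
```

View pics/w9.png

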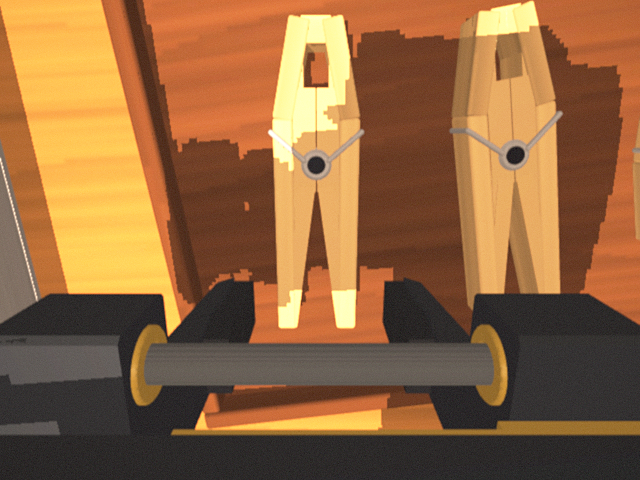

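Clip 1 is centred (spring at (316,165)), and the tray's left wall is clear of the finger.

Request:
{"op": "send_rows", "data": {
  "motion": [
    [[-0.1,0.1,2.4],[0,0,0],5.2],
    [[-0.1,0.1,4.7],[0,0,0],5.2],
    [[-0.1,0.1,4.7],[0,0,0],5.2],
    [[-0.1,0.1,4.7],[0,0,0],5.2],
    [[-0.1,0.1,4.7],[0,0,0],5.2]
  ]
}}

```text
t: 17.7
tcp_pos: [0.5006, -0.0447, 0.014]
tcp_rot: [0.001, -0.688, 0.726, -0.001]
wrist_force: [0.3, 0.4, 0.5]
finger_gap: 0.0521
```

Request:
{"op": "send_rows", "data": {
  "motion": [
    [[0,0,0],[0,0,0],3],
    [[0,0,0],[0,0,0],1],
    [[0,0,0],[0,0,0],1],
    [[0,0,0],[0,0,0],1],
    [[0,0,0],[0,0,0],1],
    [[0,0,0],[0,0,0],1],
    [[0,0,0],[0,0,0],1],
    [[0,0,0],[0,0,0],1],
    [[0,0,0],[0,0,0],1]
  ],
  "grip_force": 10
}}

```text
t: 18.6
tcp_pos: [0.5002, -0.0446, 0.0134]
tcp_rot: [0.0, -0.688, 0.726, -0.0]
wrist_force: [-0.1, -0.4, 7.2]
finger_gap: 0.0256
```

Clip 1 closed to 25.6 mm, so it is weak. Gripping harder, lifting, and carrying it to the free side of the pan.

Request:
{"op": "send_rows", "data": {
  "motion": [
    [[0,0,0],[0,0,0],1],
    [[0,0,0],[0,0,0],1],
    [[0,0,-2],[0,0,0],1],
    [[0,0,-5],[0,0,0],1],
    [[0,0,-9],[0,0,0],1],
    [[0,0,-13],[0,0,0],1],
    [[0,0,-13],[0,0,0],1],
    [[0,0,-13],[0,0,0],1],
    [[0,0,-13],[0,0,0],1]
  ],
  "grip_force": 30
}}

```text
t: 19.5
tcp_pos: [0.4989, -0.0444, 0.1417]
tcp_rot: [-0.001, -0.688, 0.726, 0.001]
wrist_force: [0.4, 0.4, -0.5]
finger_gap: 0.0251
```

Run:
```python
from h import *
import cv2
s=r.sense();print(s['t'],s['tcp_pos'],s['finger_gap']); print(goto(.506,.216,.145,np.radians(-90)))
cv2.imwrite("pics/w10.png",r.get_image('wrist'))
```

```text
19.5 [ 0.4989181  -0.04441316  0.14169202] 0.02508766145334326
(array([-26.04,   0.7 ,  -0.33]), array([ 0.002, -0.   , -0.054]))
```

View pics/w10.png

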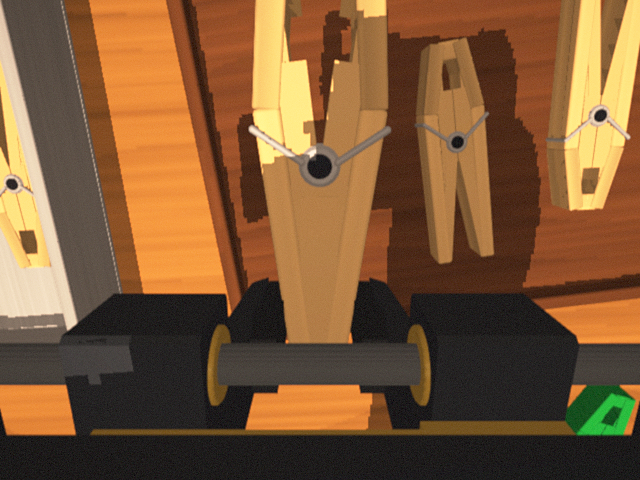

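Clip 1 is held with its jaws open (spring at (319,166)). Moving to the pan.

Request:
{"op": "send_rows", "data": {
  "motion": [
    [[-13,0.3,-0.5],[0,0,-0.03],1],
    [[-13,0.3,-0.5],[0,0,-0.03],1],
    [[-26,0.7,-0.5],[0,0,-0.054],1],
    [[-26,0.7,-0.5],[0,0,-0.054],1],
    [[-26,0.7,-0.5],[0,0,-0.054],1],
    [[-26,0.7,-0.5],[0,0,-0.054],1],
    [[-26,0.7,-0.5],[0,0,-0.054],1],
    [[-26,0.7,-0.5],[0,0,-0.054],1],
    [[-26,0.7,-0.5],[0,0,-0.054],1],
    [[-26,0.7,-0.5],[0,0,-0.054],1],
    [[-26,0.7,-0.5],[0,0,-0.054],1],
    [[-26,0.7,-0.5],[0,0,-0.054],1]
  ]
}}

```text
t: 20.75
tcp_pos: [0.5071, 0.2147, 0.1478]
tcp_rot: [-0.0, -0.707, 0.708, -0.0]
wrist_force: [-0.0, 0.2, -0.7]
finger_gap: 0.0249
```

Run:
```python
from h import *
import cv2
s=r.sense();print(s['t'],s['tcp_pos'],s['finger_gap']); print(goto(.506,.216,.016,np.radians(-90)))
cv2.imwrite("pics/w11.png",r.get_image('wrist'))
```

```text
20.75 [0.50713421 0.21470286 0.14780039] 0.02487796693314446
(array([-0.13,  0.11, 13.18]), array([-0.   , -0.   , -0.001]))
```

View pics/w11.png

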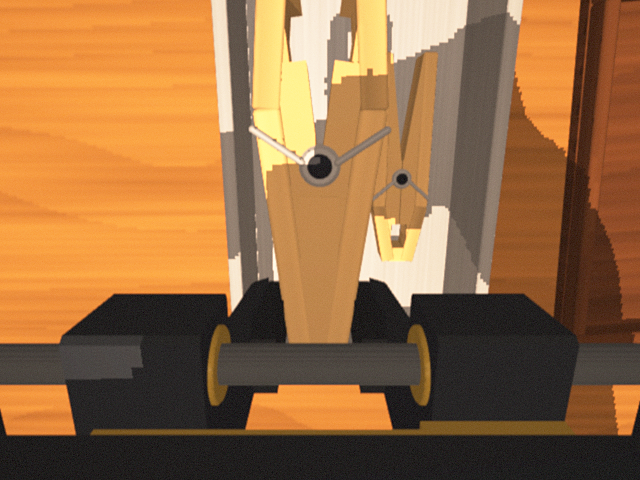

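Run:
```python
from h import *
p=r.camera_params('wrist')
print('spring4',px2w('wrist',(401,179),.025,p),'jawtip',px2w('wrist',(396,260),.014,p), 'panL rim',px2w('wrist',[(216,3),(232,300)],.066,p),'panR rim',px2w('wrist',[(521,5),(491,285)],.066,p))
```

```text
spring4 [[0.54007086 0.15945721]] jawtip [[0.4779465  0.15761228]] panL rim [[0.63623961 0.26897956]
 [0.46905994 0.27047567]] panR rim [[0.63517045 0.11060902]
 [0.47913151 0.10829765]]
```

Clip 4 sits at y = 0.158–0.159 in the pan and the inner wall is at about y = 0.261. y = 0.216 is clear on both sides, so I'm lowering there.

Request:
{"op": "send_rows", "data": {
  "motion": [
    [[-0.1,0,5],[0,0,0],1],
    [[-0.2,0.1,9],[0,0,0],1],
    [[-0.2,0.1,11.5],[0,0,0],1],
    [[-0.2,0.1,13.2],[0,0,0],1],
    [[-0.2,0.1,13.2],[0,0,0],1],
    [[-0.2,0.1,13.2],[0,0,0],1],
    [[-0.2,0.1,13.2],[0,0,0],1],
    [[-0.2,0.1,13.2],[0,0,0],1]
  ]
}}

```text
t: 21.6
tcp_pos: [0.5068, 0.2178, 0.0169]
tcp_rot: [0.001, -0.707, 0.707, -0.0]
wrist_force: [-0.2, -0.2, -0.9]
finger_gap: 0.0248
```

Request:
{"op": "send_rows", "data": {
  "motion": [
    [[0,0,0],[0,0,0],3.2],
    [[0,0,0],[0,0,0],3.8],
    [[0,0,0],[0,0,0],4.3],
    [[0,0,0],[0,0,0],4.3],
    [[0,0,0],[0,0,0],4.3],
    [[0,0,0],[0,0,0],4.3]
  ]
}}

```text
t: 22.2
tcp_pos: [0.506, 0.2174, 0.0157]
tcp_rot: [0.0, -0.707, 0.707, -0.0]
wrist_force: [-0.4, -0.0, -0.0]
finger_gap: 0.0433
```

Request:
{"op": "send_rows", "data": {
  "motion": [
    [[0,0,-3],[0,0,0],4.3],
    [[0,0,-8],[0,0,0],4.3],
    [[0,0,-13],[0,0,0],4.3],
    [[0,0,-18],[0,0,0],4.3],
    [[0,0,-18],[0,0,0],4.3],
    [[0,0,-18],[0,0,0],4.3]
  ]
}}

```text
t: 22.8
tcp_pos: [0.5064, 0.2177, 0.1968]
tcp_rot: [0.001, -0.707, 0.707, -0.0]
wrist_force: [-0.3, -0.3, -0.9]
finger_gap: 0.0431
```

Run:
```python
from h import *
import cv2
s=r.sense();print(s['t'],s['tcp_pos'],s['finger_gap'],s['wrist_force'])
cv2.imwrite("pics/w12.png",r.get_image('wrist'))
cv2.imwrite("pics/s12.png",r.get_image('scene')[150:370,110:470].repeat(2,0).repeat(2,1))
```

```text
22.8 [0.50639316 0.21770226 0.19676715] 0.04305613178943408 [-0.27061887 -0.27168458 -0.89619757]
```

View pics/w12.png

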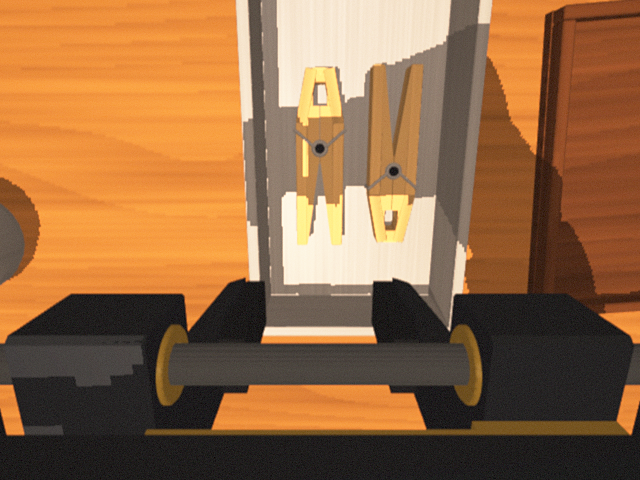

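View pics/s12.png

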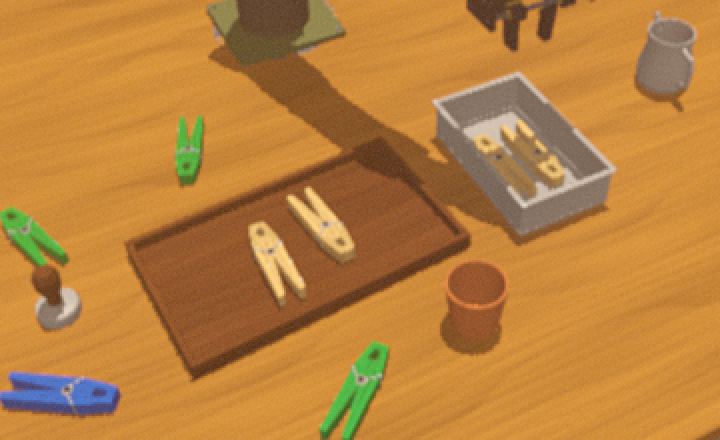

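The two weak clips lie flat in the pan (springs at (319,149) and (393,171)). The two firm ones lie flat in the tray, and the jug, tamper and cup are where they were. I'll let the arm settle and hand in.

Request:
{"op": "send_rows", "data": {
  "motion": [
    [[0,0,0],[0,0,0],4.3],
    [[0,0,0],[0,0,0],4.3],
    [[0,0,0],[0,0,0],4.3],
    [[0,0,0],[0,0,0],4.3],
    [[0,0,0],[0,0,0],4.3]
  ]
}}

```text
t: 23.4
tcp_pos: [0.5059, 0.2174, 0.1955]
tcp_rot: [-0.0, -0.707, 0.707, 0.0]
wrist_force: [0.4, 0.8, -0.2]
finger_gap: 0.043
```

Run:
```python
from h import *
s=r.sense();print(s['t'],s['tcp_pos'],abs(s['joint_vel']).max())
print(r.close_job())
```

```text
23.4 [0.50590992 0.2174086  0.19546089] 0.0031891320281522795
the job is handed in; nothing more can be done
None
```

I sorted the clips and handed the job in at 23.4 s; `r.close_job()` gives no verdict. I squeezed each clip 55 mm behind its spring with 10 N. The two end clips in the row closed to about 25 mm, so they are weak and now lie side by side in the steel pan. The two middle clips held at 38.1 mm, so they are firm and stayed in the tray.

**Last checks:** The final wrist and scene pictures show both weak clips flat in the pan and both firm ones flat in the tray. The jug, tamper and cup look unmoved. The gripper was empty and clear, at 0.195 m.

**Irregularities:** The measured tool position wandered 2–3 mm around the commanded one (about 7 mm once, just after the first long move), so I corrected it before each grasp. The wrist read 5–7 N upward while squeezing three of the clips, far below the limits. No check failed.

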